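Tip the cleaned relief fragments into the finds box

TASK

Push the blue box along its rail until it is centred under the grey spout, and only then press the red paddle down to tip the pan so that all three fragments slide into the box. Let the pan come back level, then push the loaded box all the way home against the green end stop, leaving everything else on the bench alone.

Things in the scene. Friction and masses are not known exactly. Their poses are not given: they have to be found in the camera images.
- carriage (a joint): position (m) of the blue receiving box on its slide rail: 0 = home, against the green end stop (it cannot go below 0); grows as the box slides along the rail's +y towards and past the spout; upper end 0.38. It takes about 2 N plus light damping to move and stays where it is left.
- rail: low double slide rail, 570 mm long, 10 mm high, fixed to the table; green end stop at its -y end, dark one at its +y end. Origin on the table at mid-rail; y along the rail, x across it, away from the robot, z up. At joint carriage = c the box centre is at rail x = 0, y = -0.19 + c.
- box_floor (a point): centre of the inner floor (grey felt) of the blue open receiving box, 20 mm above the table. Inside 150 mm (x) by 160 mm (y), outside 158 by 168 mm, wall 4 mm, rim 65 mm above this point. Axes as the rail's.
- push_tab (a point): upright yellow push tab on the box's front, towards the robot: this point is 50 mm above the table, mid-thickness, 115 mm in front of the box centre. Tab 12 mm thick along the rail (y), 75 mm long across it (from 39 mm nearer the robot than this point to 36 mm behind it), 20 to 75 mm above the table. Push either flat side along the rail to slide the box.
- spout_mouth (a point): centre of the open lower mouth of the fixed grey metal spout, 105 mm above the table, over the rail's centre line; axes as the rail's. Spout outside: 148 mm wide (y), front plate at x = -58 mm, top 205 mm (x < 17 mm) or 245 mm (x 17 to 152 mm) above the table. Box centred: box_floor has this point's y. While pushing the tab, keep the gripper's body in front of x = -58 mm.
- pan (a joint): tilt (rad) of the aluminium pan behind the spout: 0 level, 1.0 fully tipped into the spout. Inside 130 x 120 mm, walls 36 mm; level axle along y at spout_mouth x = +130 mm, 225 mm above the table. Falls back level by itself when let go. Beyond about 0.75 the fragments slide out within about 1 s. Its far end rises to 0.37 m.
- paddle (a point): top centre of the red paddle (50 x 50 x 8 mm) that tips the pan, 150 mm to the -y side of the spout's middle, 80 mm in front of the pan's axle; turns with the pan. Pan level: slopes 0.35 rad up towards the robot, this point 256 mm above the table. Pressed down (3 to 6 N) it swings to about 180 mm above the table at full tilt, sloping down 0.65 rad, its x changing under 20 mm.
- fragment1: fired-clay relief fragment (turquoise glaze, gold ridge), 64 x 28 x 16 mm, 40 to 85 g; starts lying in the pan, long side along the pan. Origin at the centre of its underside, z up through its glazed face.
- fragment2: fired-clay relief fragment (gold glaze, turquoise ridge), 64 x 28 x 16 mm, 40 to 85 g; starts lying in the pan, long side along the pan. Origin at the centre of its underside, z up through its glazed face.
- fragment3: fired-clay relief fragment (turquoise glaze, clay-red ridge), 64 x 28 x 16 mm, 40 to 85 g; starts lying in the pan, long side along the pan. Origin at the centre of its underside, z up through its glazed face.
- red_bottle: closed red plastic bottle, 56 mm across, 140 mm tall, standing on the table beyond the rail; origin at its underside. Bystander, not to be disturbed.
- pigment_jar: closed amber glass jar, 68 mm across, 85 mm tall, standing to the right of the rail's green end; origin at its underside. Bystander, not to be disturbed.
- tool_cup: empty white plastic cup, 76 mm across, 100 mm tall, standing to the left of the rail; origin at its underside. Bystander, not to be disturbed.
- brush: paint brush 190 mm long, lying on the table to the right; origin at its underside. Bystander, not to be disturbed.
- spatula: spatula with green handle, 190 mm long, lying on the table to the right; origin at its underside. Bystander, not to be disturbed.
- putty_tin: round aluminium tin, 70 mm across, 50 mm tall, standing to the left of the rail; origin at its underside. Bystander, not to be disturbed.

How it is judged:
By the outcome, as a careful person would: the job done as asked, in the order asked, and still so for the second after the job is handed in, with the robot touching nothing.
It also fails if it takes over 61 s, if anything falls off the work surface, if the arm or the gripper's body presses on something with over 40 N, if the wrist force passes 120 N, or if a joint passes its speed limit or range.

ROBOT

A 7-joint arm with a two-finger parallel gripper is mounted at the origin on the work surface. World frame = base frame: x ahead of the robot, y to its left, z up, the work surface at z = 0. Lengths are in m, angles in rad, forces in N, time in s.
With the tool pointing down it reaches from about 0.4 to 0.875 m from the base axis. Payload 19.3 kg.
Tool frame: the origin (TCP) lies at the very end of the fingers, on their centre line; the grasp point (between the pads) lies env.hold_point_z behind it (env.hold_point_z is the distance from the TCP to the grasp point, in m); z points along the fingers, y is the line along which they close (so a half turn about z gives the same grasp; the last joint's range is limited). The gripper opens to 85 mm and grips with 20 to 120 N. Pads are 22 mm wide; open, the fingers measure 114 mm over their backs; the gripper's body (76 mm by 85 mm) begins 54 mm behind the grasp point. The pads swing forward as they close: fully open they stand 13 mm farther back than shut.
Start: joints at [1.206, 0.521, -0.036, 1.599, 0.021, 1.021, -0.113], TCP at [0.182, -0.598, 0.231] pointing down, gripper open.
Joint ranges: [-2.91, 2.91], [-0.3, 2.13], [-1.5, 1.42], [0.17, 2.43], [-1.26, 4.41], [0.16, 1.93], [-2.52, 2.52]. Speed limits (rad/s): [1.89, 1.89, 2.39, 2.39, 3.01, 3.01, 3.01].

INTERFACE

Orientations are given as [roll, pitch, yaw] about the fixed x, y, z axes, in that order (R = Rz(yaw) Ry(pitch) Rx(roll)).
In Python, from station import env gives the robot as it stands. The module is installed in compiled form; this text tells all that it offers.
- The arm moves only by the tool play_rows, never from a script. Its argument "commands" is a list of rows, each a list of 3 entries, a list of its own where there are three numbers: the shift along the tool's x, y, z in m, then the turn, a rotation vector about the tool's x, y, z in rad, then the opening, from 0 (shut) to 1 (fully open). In form: [[[x, y, z], [rx, ry, rz], claw], ...]. A call has 1 to 12 rows; each row is the pose to reach, as a shift and turn from the pose commanded when the call began, along the tool's axes at that moment; what a row does not reach only later rows make up. A row lasts 1/8 s, in which the tool goes at most 62.5 mm and 10.7 degrees, less where a joint would pass 70% of its speed; a pose out of reach is approached as far as the arm can. A call with a gripper value outside its range is refused whole. The fingers move at their own pace and stop on an object; "grip_force" is the grip in N (left out, the last holds). Time passes only in rows, so rows that repeat a pose let the fingers close. It gives the time, the measured TCP pose, the force, the opening and the grip force at its end, in the units of the state.
- env.observe(): the state, without advancing time (a new reading comes with each control period).
- env.capture(name): name is "scene" or "side" or "wrist"; returns a dict with "color" (420x560x3 uint8, blue, green, red), "depth" (420x560 float32, m along the optical axis (not along the pixel's ray), 0 where there is no reading), "mtx" (3x3 intrinsics, pixels), "dist_coeffs" ([k1, k2, p1, p2, k3] as OpenCV has them; the pictures are not rectified), "eye" and "orientation" of the camera in the world. Camera axes: x right, y up, looking along -z (the intrinsics and any distortion apply to the point x, -y, -z); pixel columns grow to the right and rows downward; lengths in m; the calibration is good to about 2 mm. A picture is of the moment at which its call begins.
- env.finish_job(): hands the job in; it is judged then, once.
The state is a dict: "time": time; "q": joint angles; "qvel": joint speeds; "joint_torque": joint torques, N m; "eef_pos": TCP position; "tool_rot": TCP orientation; "wrist_force": force on the tool from outside, world axes, zero at the start; "wrist_torque": the same for the moment, N m; "gripper_width": opening from 0.0 (shut) to 1.0 (fully open); "grasp_force": force on a finger pad.
Only numpy, scipy, OpenCV 4.12 (cv2) and the standard library are available. Lean on these libraries where they do the work, as an engineer would, in place of code of your own. Each camera call takes 0.05 s, during which the arm holds its last target. There are 200 camera calls.

## Working session

There is one attempt and no reset: what is moved stays moved. The work goes in short steps, Python scripts to look and compute and a tool call to move; the robot and the scene stay as the last step left them, time stands still between calls to the robot, and variables do not carry over. Pictures are saved under pics/ and viewed, at most 10 in all, crops included, and the job is handed in when it is done.

Besides the shell and the picture viewer there is one more tool, called in YAML: its name, and indented under it one key for each argument. play_rows: Moves the arm, as the interface text tells. Its arguments: {"type":"object","properties":{"commands":{"type":"array"},"grip_force":{"type":"number"}},"required":["commands"]}

```bash
mkdir -p pics; cat > h.py <<'E'
from station import env
import numpy as np, cv2
from scipy.spatial.transform import Rotation as R
def rot(o):
    o=np.array(o,float)
    if o.shape==(3,3): return o
    return R.from_euler('xyz',o).as_matrix() if o.size==3 else R.from_quat(o).as_matrix()
def cloud(c):
    h,w=c["depth"].shape
    u,v=np.meshgrid(np.arange(w),np.arange(h))
    p=cv2.undistortPoints(np.stack([u,v],-1).reshape(-1,1,2).astype(np.float64),np.array(c["mtx"]),np.array(c["dist_coeffs"])).reshape(h,w,2)
    d=c["depth"]
    P=np.stack([p[...,0]*d,-p[...,1]*d,-d],-1)
    return P@rot(c["orientation"]).T+np.array(c["eye"])
E
python3 - <<'E'
from h import *
for n in("scene","side"):
    c=env.capture(n); cv2.imwrite(f"pics/{n}.png",c["color"]); np.savez(f"{n}.npz",**c)
    print(n,c["eye"],c["orientation"])
s=env.observe(); print(s)
print(env.hold_point_z)
E
```

```text
scene [1.24388007 0.44465289 1.24797003] [ 0.63522529 -0.00542284  2.1686468 ]
side [0.30139303 0.98006674 1.1557735 ] [ 0.80381538 -0.02028072 -2.83532622]
{'time': 0.1, 'q': array([ 1.20580954,  0.5219984 , -0.03632568,  1.59991372,  0.02117126,
        1.02112488, -0.11275146]), 'qvel': array([-0.00117016, -0.00243365, -0.00055026, -0.00110248, -0.00040238,
        0.00071188,  0.00119483]), 'joint_torque': array([ 6.45703709e-03, -9.28502154e+01,  1.98557720e+00, -3.70529938e+01,
        1.82060438e-02,  5.50986631e-03,  6.50683569e-05]), 'eef_pos': array([ 0.18147321, -0.5977637 ,  0.23076924]), 'tool_rot': array([-3.14053318e+00,  5.06087237e-05,  2.94807145e-01]), 'wrist_force': array([ 0.50634022, -0.46173035, -0.98904078]), 'wrist_torque': array([-0.02029162,  0.02171426, -0.04214838]), 'grasp_force': 0.0, 'gripper_width': 0.999547775475634}
0.0187
```

View pics/scene.png

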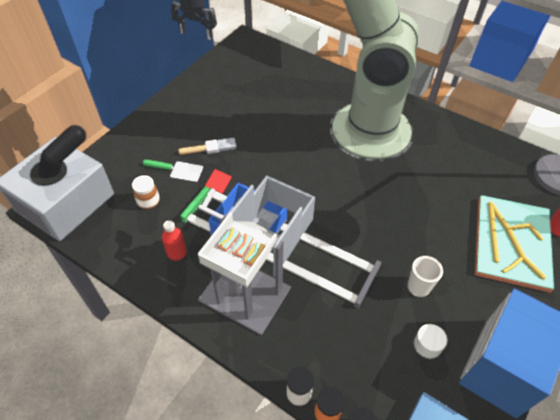

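View pics/side.png

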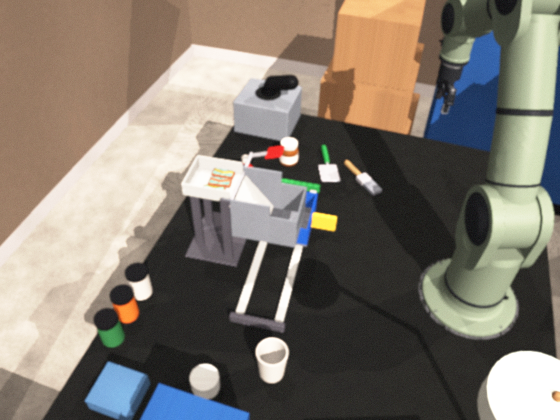

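The scene view shows the pan with its fragments at (240,243), the red paddle at (218,181), the green stop at (197,204) and the dark stop at (370,283). In the side view the yellow tab is at (323,222). Next I'll take 3D measurements by colour.

```bash
python3 - <<'E'
from h import *
ims=[]
for n,(x,y,w,h) in dict(scene=(130,120,265,220),side=(170,120,190,220)).items():
    c=np.load(n+".npz"); P=cloud(c); np.save(n+"_P.npy",P)
    hsv=cv2.cvtColor(c["color"],cv2.COLOR_BGR2HSV); H,S,V=cv2.split(hsv)
    z=P[...,2]; ok=c["depth"]>0
    roi=np.zeros_like(ok); roi[y:y+h,x:x+w]=1; ok&=roi
    for nm,m in dict(yellow=(abs(H.astype(int)-27)<6)&(S>170)&(V>120),red=((H<5)|(H>174))&(S>170)&(V>90),
        green=(abs(H.astype(int)-65)<15)&(S>130)&(V>60),blue=(abs(H.astype(int)-110)<10)&(S>150)&(V>60),
        white=(S<60)&(V>170)&(z<.025)&(z>.003)).items():
        m=(m&ok).astype(np.uint8)
        k,l,st,ce=cv2.connectedComponentsWithStats(m)
        for i in range(1,k):
            if st[i,4]>25:
                q=P[l==i]; 
                r=cv2.minAreaRect(q[:,:2].astype(np.float32)*1000)
                print(n,nm,st[i],"med",np.median(q,0).round(3),"lo",np.percentile(q,3,0).round(3),"hi",np.percentile(q,97,0).round(3),"rect",np.round(r[0]),np.round(r[1]),round(r[2],1))
    ims.append(cv2.resize(c["color"][y:y+h,x:x+w],None,fx=580/h*.66,fy=580/h*.66,interpolation=cv2.INTER_CUBIC))
cv2.imwrite("pics/crop.png",cv2.hconcat(ims)); print(cv2.hconcat(ims).shape)
E
```

```text
scene red [206 170  25  23  80] med [ 0.638 -0.156  0.259] lo [ 0.62  -0.17   0.246] hi [ 0.665 -0.12   0.269] rect [ 642. -146.] [45. 53.] 4.6
scene red [163 228  22  32 461] med [ 0.781 -0.212  0.081] lo [ 0.752 -0.237  0.017] hi [ 0.795 -0.2    0.113] rect [ 752. -248.] [113.  51.] 51.9
scene green [144 160  26   9  73] med [ 0.558 -0.503  0.018] lo [ 0.54  -0.533  0.012] hi [ 0.571 -0.458  0.024] rect [ 556. -495.] [15. 89.] 21.3
scene green [187 188  22  27 110] med [ 0.591 -0.287  0.025] lo [ 0.552 -0.298  0.01 ] hi [ 0.641 -0.28   0.034] rect [ 602. -288.] [111.  18.] 7.4
scene blue [216 183  32  31 346] med [ 0.553 -0.186  0.065] lo [ 0.512 -0.191  0.031] hi [ 0.616 -0.169  0.089] rect [ 556. -178.] [132.  71.] 25.7
scene blue [264 202  23  30 287] med [ 0.513 -0.026  0.054] lo [ 0.501 -0.093  0.029] hi [ 0.58  -0.02   0.087] rect [529. -39.] [119.  60.] 43.9
scene blue [209 216  10  17 102] med [ 0.665 -0.173  0.071] lo [ 0.633 -0.182  0.031] hi [ 0.668 -0.151  0.089] rect [ 654. -174.] [51. 25.] 44.0
scene white [345 137  50  20 549] med [0.092 0.061 0.014] lo [ 0.028 -0.01
[... 2404 characters left out ...]
13  83] med [ 0.521 -0.425  0.005] lo [ 0.49  -0.452  0.003] hi [ 0.553 -0.393  0.008] rect [ 525. -424.] [63. 64.] 31.8
side white [320 170  13   9  33] med [ 0.52  -0.383  0.005] lo [ 0.498 -0.402  0.003] hi [ 0.541 -0.368  0.008] rect [ 523. -388.] [38. 49.] 39.3
side white [289 212   9   9  52] med [ 0.571 -0.133  0.019] lo [ 0.562 -0.154  0.015] hi [ 0.58  -0.115  0.024] rect [ 572. -135.] [21. 42.] 2.6
side white [236 241  31  73 570] med [0.619 0.138 0.009] lo [0.603 0.003 0.005] hi [0.636 0.256 0.014] rect [620. 127.] [ 24. 275.] 4.8
side white [275 243  30  79 603] med [0.51  0.128 0.009] lo [ 0.493 -0.021  0.005] hi [0.528 0.248 0.014] rect [511. 115.] [ 29. 283.] 3.2
(383, 792, 3)
```

View pics/crop.png

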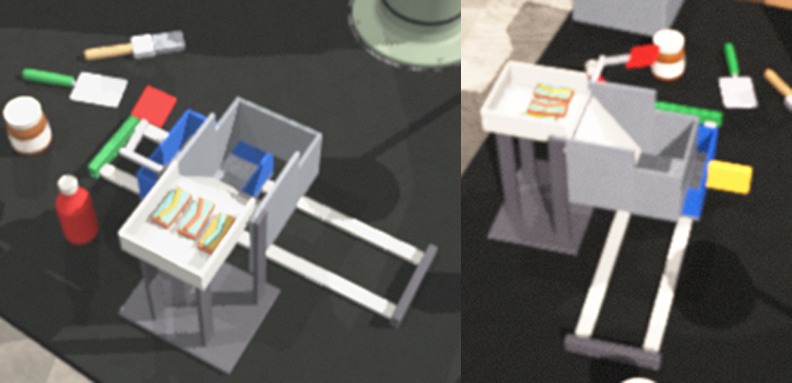

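The crop shows the box (blue) partly under the spout and its tab on the robot side. The rail yaw comes out at about 0.08 rad. I'll now work in rail coordinates.

```bash
python3 - <<'E'
from h import *
yaw=.08; o=np.array([.5765,-.008]); Rz=np.array([[np.cos(yaw),-np.sin(yaw)],[np.sin(yaw),np.cos(yaw)]])
def pk(a,lo,hi,b=.004):
    h,e=np.histogram(a,np.arange(lo,hi+b,b)); i=np.argsort(-h)[:5]; return [(round(e[j]+b/2,3),int(h[j])) for j in sorted(i)]
for n in("scene","side"):
    c=np.load(n+".npz"); P=np.load(n+"_P.npy"); hsv=cv2.cvtColor(c["color"],cv2.COLOR_BGR2HSV); H,S,V=[a.astype(int) for a in cv2.split(hsv)]
    q=(P[...,:2]-o)@Rz; z=P[...,2]; d=c["depth"]>0
    g=d&(S<75)&(abs(q[...,0]-.04)<.12)&(abs(q[...,1])<.2)
    m=g&(z>.12)&(z<.19); print(n,"spout y",pk(q[m][:,1],-.15,.2)); print(" x",pk(q[m][:,0],-.1,.1))
    m=g&(z>.19)&(z<.25); print(" high y",pk(q[m][:,1],-.15,.2))
    m=g&(abs(z-.205)<.003)&(q[...,0]<.01); print(" top205 y range",np.percentile(q[m][:,1],[2,98]).round(3) if m.sum() else None, m.sum(),"xmin",np.percentile(q[m][:,0],[2]).round(3))
    b=d&(abs(H-110)<10)&(S>150)&(V>60)&(abs(q[...,0])<.15)&(abs(q[...,1])<.3)&(z>.025)&(z<.09)
    print(" box y",pk(q[b][:,1],-.3,.1), " x",pk(q[b][:,0],-.12,.12))
    w=d&(S<60)&(V>170)&(z<.016)&(z>.006)&(abs(q[...,1])<.3)&(abs(q[...,0])<.09)
    print(" rail x",pk(q[w][:,0],-.09,.09), "ymax",np.percentile(q[w][:,1],99).round(3))
    e=d&(z>.006)&(z<.05)&(abs(q[...,1]-.285)<.04)&(abs(q[...,0])<.06)&(V<120)
    print(" dark",pk(q[e][:,1],.22,.34),np.percentile(z[e],90))
    e=d&(abs(H-65)<15)&(S>130)&(z>.02)&(abs(q[...,1]+.285)<.05)&(abs(q[...,0])<.12)
    print(" green",pk(q[e][:,1],-.34,-.22,.003),"x",np.percentile(q[e][:,0],[2,98]).round(3))
    e=d&(abs(H-27)<6)&(S>170)&(z>.03)&(abs(q[...,0])<.2)
    if e.sum(): print(" tab y",pk(q[e][:,1],-.15,-.02,.003),"x",np.percentile(q[e][:,0],[2,98]).round(3),"topz",np.percentile(z[e],98))
    e=d&((H<5)|(H>174))&(S>170)&(z>.23)&(z<.3)
    print(" paddle",q[e].mean(0),z[e].mean(),np.percentile(q[e],[2,98],0).round(3))
    e=d&(z>.24)&(z<.262)&(q[...,0]>.0)&(q[...,0]<.25)&(abs(q[...,1])<.3)&(S<60)&(V>150)
    print(" pan rim",np.percentile(q[e],[2,98],0).round(3))
    for nm,lo,hi in(("jar",(.6,-.45),(.75,-.36)),("bottle",(.73,-.27),(.83,-.17))):
        e=d&np.all((P[...,:2]>lo)&(P[...,:2]<hi),-1)&(z>.02); print(nm,np.percentile(P[e],[2,98],0).round(3).tolist())
E
```

```text
scene spout y [(np.float64(-0.064), 153), (np.float64(-0.06), 263), (np.float64(-0.008), 32), (np.float64(0.08), 430), (np.float64(0.088), 77)]
 x [(np.float64(-0.058), 184), (np.float64(-0.054), 406), (np.float64(-0.05), 36), (np.float64(0.046), 43), (np.float64(0.054), 38)]
 high y [(np.float64(-0.064), 193), (np.float64(-0.06), 263), (np.float64(0.076), 109), (np.float64(0.08), 350), (np.float64(0.088), 76)]
 top205 y range [-0.067  0.081] 177 xmin [-0.061]
 box y [(np.float64(-0.178), 238), (np.float64(-0.174), 97), (np.float64(-0.166), 21), (np.float64(-0.014), 134), (np.float64(-0.01), 29)]  x [(np.float64(-0.078), 138), (np.float64(-0.074), 55), (np.float64(-0.062), 23), (np.float64(-0.046), 24), (np.float64(0.078), 44)]
 rail x [(np.float64(-0.048), 121), (np.float64(0.048), 126), (np.float64(0.056), 133), (np.float64(0.06), 123), (np.float64(0.064), 130)] ymax 0.274
 dark [(np.float64(0.258), 2), (np.float64(0.278), 2), (np.float64(0.282), 12), (np.float64(0.294), 31), (np.float64(0.298), 2)] 0.027985453387790394
 green [(np.float64(-0.288), 18), (np.float64(-0.284), 25), (n
[... 1248 characters left out ...]
1), (np.float64(0.286), 31), (np.float64(0.29), 15), (np.float64(0.294), 146), (np.float64(0.298), 13)] 0.02773635566472119
 green [(np.float64(-0.288), 15), (np.float64(-0.284), 17), (np.float64(-0.282), 21), (np.float64(-0.278), 37), (np.float64(-0.275), 22)] x [-0.072  0.05 ]
 tab y [(np.float64(-0.097), 5), (np.float64(-0.094), 17), (np.float64(-0.091), 50), (np.float64(-0.088), 66), (np.float64(-0.085), 15)] x [-0.153 -0.086] topz 0.07551686326755533
 paddle [ 0.05453085 -0.13688908] 0.25612174796813403 [[ 0.032 -0.163]
 [ 0.078 -0.115]]
 pan rim [[ 0.026 -0.073]
 [ 0.245  0.084]]
jar [[0.642, -0.448, 0.023], [0.699, -0.387, 0.09]]
bottle [[0.752, -0.237, 0.104], [0.781, -0.214, 0.144]]
```

```bash
cat >> h.py <<'E'
O=np.array([.5765,-.008]); YAW=.08
def w(rx,ry,z):
    c,s=np.cos(YAW),np.sin(YAW); return np.array([O[0]+c*rx-s*ry,O[1]+s*rx+c*ry,z])
def go(*ts):
    s=env.observe(); R0=rot(s["tool_rot"]); Rt=R.from_euler('xyz',[np.pi,0,YAW]).as_matrix()
    rv=R.from_matrix(R0.T@Rt).as_rotvec().round(3)
    for t in ts: print(t,"shift",(R0.T@(w(*t)-s["eef_pos"])).round(4),"rv",rv)
def st():
    s=env.observe(); c,n=np.cos(YAW),np.sin(YAW); d=s["eef_pos"][:2]-O
    print(s["time"],"rail",round(c*d[0]+n*d[1],4),round(-n*d[0]+c*d[1],4),"z",s["eef_pos"][2].round(4),s["tool_rot"].round(3),s["wrist_force"].round(2),s["gripper_width"],s["q"].round(2))
E
python3 -c "
from h import *
go((-.13,-.095,.2),(-.13,-.095,.042))"
```

```text
(-0.13, -0.095, 0.2) shift [ 0.4021 -0.3844  0.0312] rv [-0.001  0.     0.215]
(-0.13, -0.095, 0.042) shift [ 0.4021 -0.3842  0.1892] rv [-0.001  0.     0.215]
```

play_rows:
  commands:
    - [[0.402,-0.384,0.031],[0,0,0.215],0.6]
    - [[0.402,-0.384,0.031],[0,0,0.215],0.6]
    - [[0.402,-0.384,0.031],[0,0,0.215],0.6]
    - [[0.402,-0.384,0.031],[0,0,0.215],0.6]
    - [[0.402,-0.384,0.031],[0,0,0.215],0.6]
    - [[0.402,-0.384,0.031],[0,0,0.215],0.6]
    - [[0.402,-0.384,0.031],[0,0,0.215],0.6]
    - [[0.402,-0.384,0.031],[0,0,0.215],0.6]
    - [[0.402,-0.384,0.031],[0,0,0.215],0.6]
    - [[0.402,-0.384,0.031],[0,0,0.215],0.6]
    - [[0.402,-0.384,0.031],[0,0,0.215],0.6]
    - [[0.402,-0.384,0.031],[0,0,0.215],0.6]

```text
time: 1.6
eef_pos: [0.4542, -0.1149, 0.2003]
tool_rot: [3.141, 0.0, 0.078]
wrist_force: [1.2, -0.7, -0.6]
gripper_width: 0.599
grasp_force: 0.0
```

```bash
python3 -c "
from h import *
st();go((-.13,-.095,.2),(-.13,-.095,.042))
c=env.capture('wrist');cv2.imwrite('pics/w1.png',c['color'])
P=cloud(c);H,S,V=[a.astype(int) for a in cv2.split(cv2.cvtColor(c['color'],cv2.COLOR_BGR2HSV))]
q=P-np.r_[O,0];cs,sn=np.cos(YAW),np.sin(YAW);q=q@np.array([[cs,-sn,0],[sn,cs,0],[0,0,1]])
e=(c['depth']>0)&(abs(H-27)<6)&(S>150)&(abs(q[...,2]-.075)<.006)
print('tab top',e.sum(),np.percentile(q[e],[2,50,98],0).round(4))
b=(c['depth']>0)&(abs(H-110)<12)&(S>130)&(abs(q[...,2]-.085)<.005)
print('box rim',b.sum(),np.percentile(q[b],[1,50,99],0).round(4))
"
```

```text
1.6 rail -0.1305 -0.0968 z 0.2003 [3.141 0.    0.078] [ 1.17 -0.67 -0.62] 0.5992190797488722 [ 0.27  0.32 -0.18  2.02  0.08  0.8  -1.45]
(-0.13, -0.095, 0.2) shift [ 0.0005 -0.0018  0.0003] rv [ 0.     0.    -0.002]
(-0.13, -0.095, 0.042) shift [ 0.0005 -0.0019  0.1583] rv [ 0.     0.    -0.002]
tab top 101 [[-0.1527 -0.1     0.0723]
 [-0.1238 -0.0999  0.0736]
 [-0.0864 -0.0885  0.0748]]
box rim 2827 [[-0.0816 -0.1779  0.0802]
 [-0.0462 -0.098   0.0846]
 [ 0.0298 -0.0103  0.0864]]
```

View pics/w1.png

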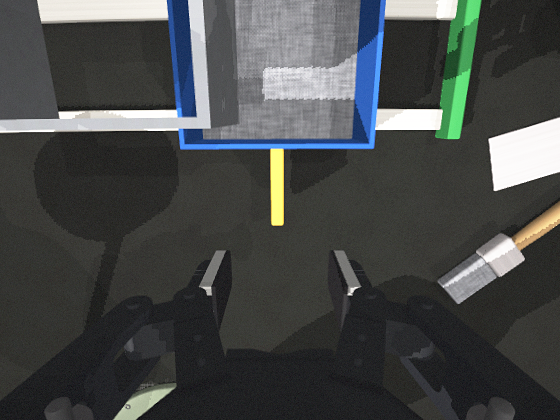

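The wrist view shows the tab (277,187) centred between the fingers. I'll go down around it.

play_rows:
  commands:
    - [[0,-0.002,0.06],[0,0,0],0.6]
    - [[0,-0.002,0.12],[0,0,0],0.6]
    - [[0,-0.002,0.158],[0,0,0],0.4]
    - [[0,-0.002,0.158],[0,0,0],0.2]
    - [[0,-0.002,0.158],[0,0,0],0.2]
    - [[0,-0.002,0.158],[0,0,0],0.2]
    - [[0,-0.002,0.158],[0,0,0],0.2]
  grip_force: 20

```text
time: 2.52
eef_pos: [0.4552, -0.1121, 0.0434]
tool_rot: [3.141, -0.002, 0.079]
wrist_force: [-0.5, 0.6, -0.2]
gripper_width: 0.2
grasp_force: 0.0
```

```bash
python3 -c "
from h import *
st();go((-.13,-.095,.042),(-.13,0.008,.042))"
```

```text
2.525 rail -0.1293 -0.0941 z 0.0434 [ 3.141e+00 -2.000e-03  7.900e-02] [-0.54  0.63 -0.18] 0.1995436047091446 [ 0.21  0.6  -0.13  2.13  0.18  0.42 -1.55]
(-0.13, -0.095, 0.042) shift [-0.0007  0.0009  0.0014] rv [ 0.001 -0.002 -0.001]
(-0.13, 0.008, 0.042) shift [-0.0008 -0.1021  0.0014] rv [ 0.001 -0.002 -0.001]
```

play_rows:
  commands:
    - [[0,-0.01,0],[0,0,0],0.2]
    - [[0,-0.022,0],[0,0,0],0.2]
    - [[0,-0.034,0],[0,0,0],0.2]
    - [[0,-0.046,0],[0,0,0],0.2]
    - [[0,-0.058,0],[0,0,0],0.2]
    - [[0,-0.07,0],[0,0,0],0.2]
    - [[0,-0.082,0],[0,0,0],0.2]
    - [[0,-0.092,0],[0,0,0],0.2]
    - [[0,-0.1,0],[0,0,0],0.2]
    - [[0,-0.104,0],[0,0,0],0.2]
    - [[0,-0.104,0],[0,0,0],0.2]
    - [[0,-0.104,0],[0,0,0],0.4]

```text
time: 4.03
eef_pos: [0.4462, -0.0083, 0.0423]
tool_rot: [-3.142, 0.0, 0.08]
wrist_force: [0.5, 0.7, 0.9]
gripper_width: 0.391
grasp_force: 0.0
```

```bash
cat >> h.py <<'E'
def look(name,pic=None):
    c=env.capture(name)
    if pic: cv2.imwrite(f'pics/{pic}.png',c['color'])
    P=cloud(c);H,S,V=[a.astype(int) for a in cv2.split(cv2.cvtColor(c['color'],cv2.COLOR_BGR2HSV))]
    cs,sn=np.cos(YAW),np.sin(YAW);q=(P-np.r_[O,0])@np.array([[cs,-sn,0],[sn,cs,0],[0,0,1]])
    d=c['depth']>0
    for nm,e in dict(tab=(abs(H-27)<6)&(S>150)&(abs(q[...,2]-.074)<.006)&(q[...,0]<-.08),rim=(abs(H-110)<12)&(S>130)&(abs(q[...,2]-.085)<.004)&(abs(q[...,0])<.1),
       spout=(S<75)&(abs(q[...,2]-.205)<.005)&(q[...,0]<.01)&(q[...,0]>-.07)&(abs(q[...,1])<.15)).items():
        e=e&d
        if e.sum()>10: print(name,nm,e.sum(),np.percentile(q[e],[1,50,99],0).round(4).tolist())
E
python3 -c "
from h import *
st();look('wrist');look('side');look('scene')"
```

```text
4.025 rail -0.1299 0.0101 z 0.0423 [-3.142  0.     0.08 ] [0.45 0.67 0.94] 0.39132905979789073 [-0.04  0.58 -0.1   2.19  0.15  0.38 -1.75]
wrist tab 1496 [[-0.1465, 0.0032, 0.0726], [-0.0962, 0.0091, 0.0744], [-0.0853, 0.0149, 0.076]]
wrist rim 13562 [[-0.0819, -0.0747, 0.0811], [-0.0717, 0.0072, 0.0845], [-0.0218, 0.0931, 0.0861]]
side tab 38 [[-0.1538, 0.0011, 0.0683], [-0.1401, 0.0115, 0.0731], [-0.0862, 0.0179, 0.079]]
side rim 189 [[-0.0788, -0.0753, 0.0811], [-0.0197, 0.083, 0.084], [0.0785, 0.0947, 0.0886]]
side spout 186 [[-0.0579, -0.0667, 0.2004], [-0.0393, 0.0189, 0.2042], [0.0089, 0.084, 0.209]]
scene rim 85 [[-0.0809, 0.0776, 0.0813], [-0.004, 0.0893, 0.0854], [0.0773, 0.0918, 0.0889]]
scene spout 263 [[-0.0612, -0.0679, 0.2002], [-0.054, 0.009, 0.2058], [0.0054, 0.0811, 0.2098]]
```

Box centre is at rail y 0.009 against the spout's 0.008, so it is centred. I'll lift and move over the paddle.

```bash
python3 -c "
from h import *
go((-.13,.0095,.31),(-.06,-.142,.31),(.052,-.142,.29),(.052,-.142,.26))"
```

```text
(-0.13, 0.0095, 0.31) shift [-1.000e-04  6.000e-04 -2.677e-01] rv [-0.     0.    -0.001]
(-0.06, -0.142, 0.31) shift [ 0.07    0.152  -0.2677] rv [-0.     0.    -0.001]
(0.052, -0.142, 0.29) shift [ 0.182   0.152  -0.2477] rv [-0.     0.    -0.001]
(0.052, -0.142, 0.26) shift [ 0.182   0.152  -0.2177] rv [-0.     0.    -0.001]
```

play_rows:
  commands:
    - [[0,0,-0.03],[0,0,0],0.4]
    - [[0,0,-0.08],[0,0,0],0.4]
    - [[0,0,-0.14],[0,0,0],0]
    - [[0,0,-0.2],[0,0,0],0]
    - [[0,0,-0.255],[0,0,0],0]
    - [[0.03,0.05,-0.268],[0,0,0],0]
    - [[0.06,0.1,-0.268],[0,0,0],0]
    - [[0.08,0.152,-0.268],[0,0,0],0]
    - [[0.14,0.152,-0.26],[0,0,0],0]
    - [[0.182,0.152,-0.248],[0,0,0],0]
    - [[0.182,0.152,-0.248],[0,0,0],0]
    - [[0.182,0.152,-0.248],[0,0,0],0]

```text
time: 5.68
eef_pos: [0.6392, -0.1455, 0.2901]
tool_rot: [-3.142, 0.001, 0.079]
wrist_force: [0.4, -0.0, -0.4]
gripper_width: 0.004
grasp_force: 0.0
```

```bash
python3 -c "
from h import *
st();look('scene','s2')
c=cv2.imread('pics/s2.png');
i=cv2.imread('pics/s2.png')[110:310,150:400]; cv2.imwrite('pics/s2c.png',cv2.resize(i,None,fx=3,fy=3,interpolation=3))"
```

```text
5.675 rail 0.0515 -0.142 z 0.2901 [-3.142e+00  1.000e-03  7.900e-02] [ 0.44 -0.03 -0.44] 0.0035513024045808438 [ 0.18  0.52 -0.07  1.44  0.04  1.18 -1.39]
scene rim 92 [[-0.0806, 0.0765, 0.0812], [-0.0095, 0.089, 0.0855], [0.0779, 0.0918, 0.0889]]
scene spout 255 [[-0.0606, -0.0679, 0.2002], [-0.0537, 0.0035, 0.2056], [0.0087, 0.0809, 0.2099]]
```

View pics/s2c.png

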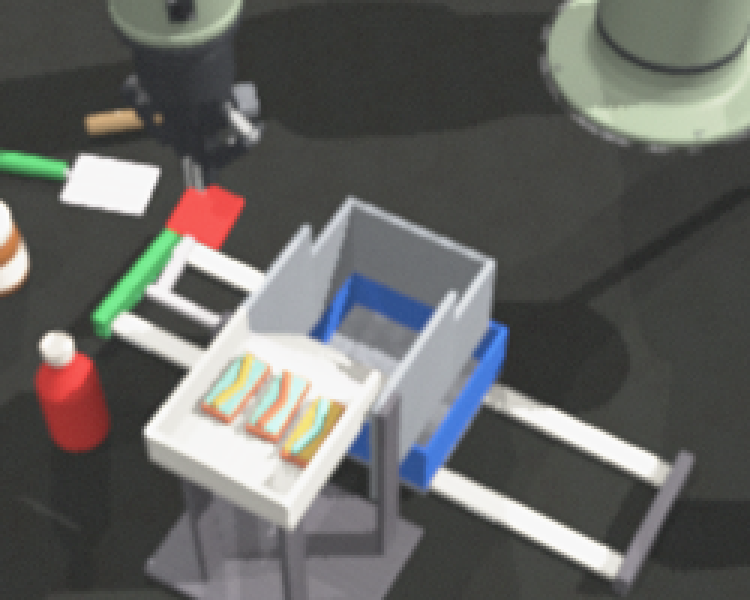

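The box is under the spout at crop (410,390), the fragments are still in the pan, and the fingertips are just above the red paddle. I'll press.

play_rows:
  commands:
    - [[0,0,0.02],[0,0,0],0]
    - [[0,0,0.033],[0,0,0],0]
    - [[0,0,0.042],[0,0,0],0]
    - [[0,0,0.052],[0,0,0],0]
    - [[0,0,0.062],[0,0,0],0]
    - [[0,0,0.072],[0,0,0],0]
    - [[0,0,0.082],[0,0,0],0]
    - [[0,0,0.092],[0,0,0],0]
    - [[0,0,0.1],[0,0,0],0]
    - [[0,0,0.105],[0,0,0],0]

```text
time: 6.98
eef_pos: [0.6395, -0.1451, 0.1845]
tool_rot: [-3.141, 0.001, 0.08]
wrist_force: [0.9, -0.2, 1.5]
gripper_width: 0.002
grasp_force: 0.7
```

```bash
python3 -c "
from h import *
st();look('scene','s3')
i=cv2.imread('pics/s3.png')[110:310,150:400]; cv2.imwrite('pics/s3c.png',cv2.resize(i,None,fx=3,fy=3,interpolation=3))"
```

```text
6.975 rail 0.0519 -0.1417 z 0.1845 [-3.141e+00  1.000e-03  8.000e-02] [ 0.88 -0.22  1.45] 0.0017737218544166512 [ 0.18  0.62 -0.07  1.55  0.05  0.97 -1.4 ]
scene rim 114 [[-0.0815, -0.0622, 0.0811], [0.0248, 0.088, 0.0853], [0.0799, 0.0917, 0.0889]]
scene spout 265 [[-0.0615, -0.0676, 0.2002], [-0.0536, 0.0061, 0.2055], [0.0081, 0.0811, 0.2099]]
```

View pics/s3c.png

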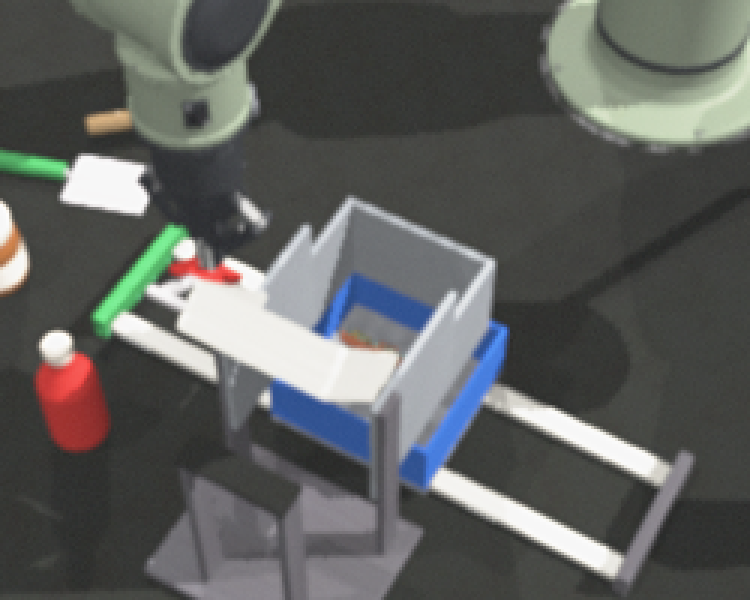

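The pan is well tipped and the fragments are reaching the box at (370,340). I'll press a few mm more and hold for about 1 s.

play_rows:
  commands:
    - [[0,0,0.004],[0,0,0],0]
    - [[0,0,0.004],[0,0,0],0]
    - [[0,0,0.004],[0,0,0],0]
    - [[0,0,0.004],[0,0,0],0]
    - [[0,0,0.004],[0,0,0],0]
    - [[0,0,0.004],[0,0,0],0]
    - [[0,0,0.004],[0,0,0],0]
    - [[0,0,0.004],[0,0,0],0]
    - [[0,0,0.004],[0,0,0],0]
    - [[0,0,0.004],[0,0,0],0]
    - [[0,0,0.004],[0,0,0],0]
    - [[0,0,0.004],[0,0,0],0]

```text
time: 8.52
eef_pos: [0.6398, -0.1452, 0.1813]
tool_rot: [-3.142, -0.0, 0.08]
wrist_force: [-1.0, -1.3, 0.7]
gripper_width: -0.001
grasp_force: 0.5
```

play_rows:
  commands:
    - [[0,0,-0.008],[0,0,0],0]
    - [[0,0,-0.018],[0,0,0],0]
    - [[0,0,-0.028],[0,0,0],0]
    - [[0,0,-0.038],[0,0,0],0]
    - [[0,0,-0.048],[0,0,0],0]
    - [[0,0,-0.058],[0,0,0],0]
    - [[0,0,-0.068],[0,0,0],0]
    - [[0,0,-0.08],[0,0,0],0]
    - [[0,0,-0.1],[0,0,0],0]
    - [[0,0,-0.125],[0,0,0],0]
    - [[0,0,-0.125],[0,0,0],0]

```text
time: 9.9
eef_pos: [0.6403, -0.1453, 0.3084]
tool_rot: [3.141, -0.003, 0.08]
wrist_force: [0.2, -0.0, -0.3]
gripper_width: 0.003
grasp_force: 0.0
```

```bash
python3 -c "
from h import *
st();look('scene','s4');go((-.13,-.06,.31),(-.13,.009,.2),(-.13,.009,.042))
i=cv2.imread('pics/s4.png')[110:310,150:400]; cv2.imwrite('pics/s4c.png',cv2.resize(i,None,fx=3,fy=3,interpolation=3))"
```

```text
9.9 rail 0.0526 -0.142 z 0.3084 [ 3.141e+00 -3.000e-03  8.000e-02] [ 0.23 -0.02 -0.29] 0.0031159170205706335 [ 0.17  0.51 -0.07  1.41  0.03  1.22 -1.39]
scene rim 74 [[-0.0802, 0.0761, 0.0813], [0.0002, 0.0891, 0.0856], [0.0781, 0.0918, 0.0888]]
scene spout 268 [[-0.0615, -0.0684, 0.2001], [-0.0539, 0.011, 0.2054], [0.0073, 0.0813, 0.2098]]
(-0.13, -0.06, 0.31) shift [-0.1822 -0.0818 -0.0031] rv [ 0.    -0.001 -0.   ]
(-0.13, 0.009, 0.2) shift [-0.1823 -0.1508  0.1069] rv [ 0.    -0.001 -0.   ]
(-0.13, 0.009, 0.042) shift [-0.1825 -0.1508  0.2649] rv [ 0.    -0.001 -0.   ]
```

View pics/s4c.png

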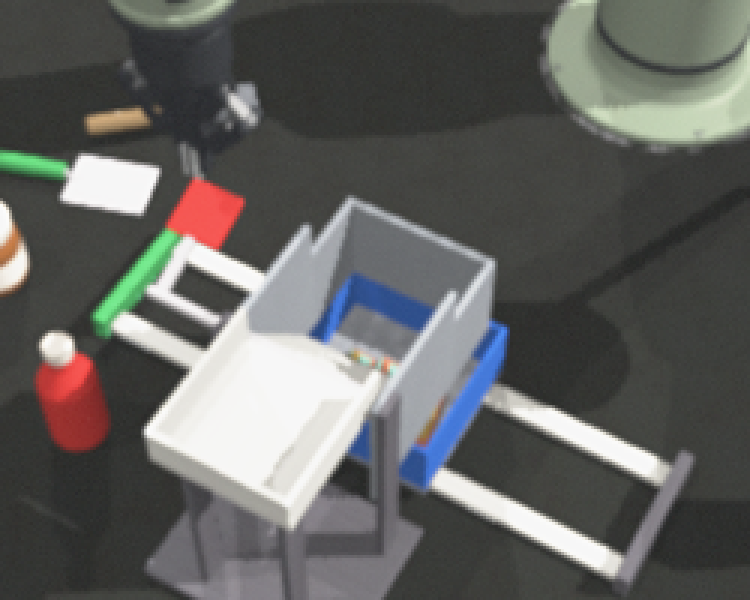

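The pan is level and empty, with fragments visible in the box at (370,360) and (430,420). Now back to the tab.

play_rows:
  commands:
    - [[-0.05,0,0],[0,0,0],0]
    - [[-0.11,0,0],[0,0,0],0]
    - [[-0.16,-0.02,0],[0,0,0],0.6]
    - [[-0.182,-0.06,0],[0,0,0],0.6]
    - [[-0.182,-0.11,0.03],[0,0,0],0.6]
    - [[-0.182,-0.151,0.07],[0,0,0],0.6]
    - [[-0.182,-0.151,0.12],[0,0,0],0.6]
    - [[-0.182,-0.151,0.16],[0,0,0],0.6]
    - [[-0.182,-0.151,0.17],[0,0,0],0.6]
    - [[-0.182,-0.151,0.17],[0,0,0],0.6]

```text
time: 11.2
eef_pos: [0.4462, -0.0092, 0.1365]
tool_rot: [3.142, 0.001, 0.08]
wrist_force: [0.6, 0.4, 0.8]
gripper_width: 0.598
grasp_force: 0.0
```

```bash
python3 -c "
from h import *
st();look('wrist');go((-.13,.009,.042))"
```

```text
11.2 rail -0.1299 0.0092 z 0.1365 [3.142e+00 1.000e-03 8.000e-02] [0.63 0.4  0.82] 0.5978313241992952 [ 0.01  0.39 -0.16  2.14  0.1   0.62 -1.71]
wrist tab 93 [[-0.1554, 0.003, 0.0722], [-0.1095, 0.0035, 0.0738], [-0.0844, 0.0149, 0.0751]]
wrist rim 1922 [[-0.0816, -0.0742, 0.0813], [-0.0794, 0.0072, 0.0846], [-0.0704, 0.0922, 0.0862]]
wrist spout 13710 [[-0.0611, -0.0597, 0.2002], [-0.0582, 0.0129, 0.2047], [-0.0375, 0.0784, 0.2062]]
(-0.13, 0.009, 0.042) shift [-0.0006  0.0002  0.0952] rv [ 0.    -0.001 -0.   ]
```

play_rows:
  commands:
    - [[0,0,0.05],[0,0,0],0.6]
    - [[0,0,0.095],[0,0,0],0.4]
    - [[0,0,0.095],[0,0,0],0.2]
    - [[0,0,0.095],[0,0,0],0.2]
    - [[0,0,0.095],[0,0,0],0.2]
    - [[0,0.008,0.095],[0,0,0],0.2]
    - [[0,0.018,0.095],[0,0,0],0.2]
    - [[0,0.03,0.095],[0,0,0],0.2]
    - [[0,0.042,0.095],[0,0,0],0.2]
    - [[0,0.054,0.095],[0,0,0],0.2]
    - [[0,0.066,0.095],[0,0,0],0.2]
    - [[0,0.078,0.095],[0,0,0],0.2]

```text
time: 12.75
eef_pos: [0.4526, -0.0877, 0.0413]
tool_rot: [-3.142, 0.0, 0.08]
wrist_force: [2.1, 3.5, -0.3]
gripper_width: 0.2
grasp_force: 1.2
```

play_rows:
  commands:
    - [[0,0.012,0],[0,0,0],0.2]
    - [[0,0.024,0],[0,0,0],0.2]
    - [[0,0.036,0],[0,0,0],0.2]
    - [[0,0.048,0],[0,0,0],0.2]
    - [[0,0.06,0],[0,0,0],0.2]
    - [[0,0.072,0],[0,0,0],0.2]
    - [[0,0.084,0],[0,0,0],0.2]
    - [[0,0.094,0],[0,0,0],0.2]
    - [[0,0.102,0],[0,0,0],0.2]
    - [[0,0.108,0],[0,0,0],0.2]
    - [[0,0.112,0],[0,0,0],0.2]
    - [[0,0.112,0],[0,0,0],0.2]

```text
time: 14.25
eef_pos: [0.4613, -0.1989, 0.0412]
tool_rot: [3.141, 0.0, 0.079]
wrist_force: [-0.0, -0.2, -0.7]
gripper_width: 0.203
grasp_force: 0.0
```

```bash
python3 -c "
from h import *
st();look('wrist');go((-.13,-.1925,.042))"
```

```text
14.25 rail -0.1301 -0.181 z 0.0412 [3.141 0.    0.079] [-0.02 -0.16 -0.74] 0.202836060847675 [ 0.41  0.64 -0.16  2.05  0.21  0.48 -1.4 ]
wrist tab 3154 [[-0.1484, -0.1841, 0.0727], [-0.1096, -0.1783, 0.0746], [-0.0855, -0.1726, 0.0759]]
wrist rim 13693 [[-0.0818, -0.2623, 0.0811], [-0.0729, -0.1822, 0.0845], [-0.0224, -0.0945, 0.0862]]
(-0.13, -0.1925, 0.042) shift [ 0.0001  0.0116 -0.0007] rv [ 0.  0. -0.]
```

Box is at -0.178; about 12 mm remain. I'll creep in against the stop.

play_rows:
  commands:
    - [[0,0.004,0],[0,0,0],0.2]
    - [[0,0.007,0],[0,0,0],0.2]
    - [[0,0.009,0],[0,0,0],0.2]
    - [[0,0.011,0],[0,0,0],0.2]
    - [[0,0.012,0],[0,0,0],0.2]
    - [[0,0.012,0],[0,0,0],0.2]

```text
time: 15.05
eef_pos: [0.462, -0.207, 0.0412]
tool_rot: [-3.138, 0.002, 0.083]
wrist_force: [-5.2, 25.9, 10.6]
gripper_width: 0.202
grasp_force: 13.1
```

```bash
python3 -c "
from h import *
st();look('wrist')"
```

```text
15.05 rail -0.13 -0.1892 z 0.0412 [-3.138e+00  2.000e-03  8.300e-02] [-5.24 25.91 10.58] 0.20158181623822857 [ 0.43  0.64 -0.17  2.03  0.21  0.49 -1.38]
wrist tab 3187 [[-0.1493, -0.1918, 0.0727], [-0.1094, -0.186, 0.0746], [-0.0853, -0.1803, 0.0761]]
wrist rim 13698 [[-0.0818, -0.2698, 0.0811], [-0.0729, -0.1904, 0.0845], [-0.0223, -0.1021, 0.0861]]
```

25.9 N of reaction shows the box is hard against the stop. I'll open, lift and retreat.

play_rows:
  commands:
    - [[0,-0.005,0],[0,0,0],0.3]
    - [[0,-0.006,0],[0,0,0],0.6]
    - [[0,-0.006,0],[0,0,0],0.6]
    - [[0,-0.006,0],[0,0,0],0.6]
    - [[0,-0.006,-0.03],[0,0,0],0.6]
    - [[0,-0.006,-0.08],[0,0,0],0.6]
    - [[0,-0.006,-0.14],[0,0,0],0.6]
    - [[0,-0.006,-0.2],[0,0,0],0.6]
    - [[0,-0.006,-0.22],[0,0,0],0.6]
    - [[0,-0.006,-0.22],[0,0,0],0.6]

```text
time: 16.35
eef_pos: [0.4624, -0.205, 0.2627]
tool_rot: [3.14, -0.003, 0.079]
wrist_force: [-0.3, 0.9, -1.4]
gripper_width: 0.6
grasp_force: 0.0
```

```bash
python3 -c "
from h import *
st();look('wrist','w5');look('side','d5')
a=cv2.imread('pics/w5.png');b=cv2.imread('pics/d5.png')[120:340,170:360]
cv2.imwrite('pics/f5.png',cv2.hconcat([cv2.resize(a,(450,338)),cv2.resize(b,(292,338))]))"
```

```text
16.35 rail -0.1295 -0.1872 z 0.2627 [ 3.14e+00 -3.00e-03  7.90e-02] [-0.34  0.92 -1.44] 0.5996163158731148 [ 0.5   0.3  -0.25  1.86  0.09  0.98 -1.28]
wrist tab 62 [[-0.1549, -0.1915, 0.0724], [-0.1183, -0.1914, 0.0741], [-0.0846, -0.1909, 0.076]]
wrist rim 1955 [[-0.081, -0.2699, 0.0813], [-0.0361, -0.1858, 0.0846], [0.0518, -0.1021, 0.0864]]
wrist spout 2301 [[-0.0609, -0.0661, 0.2002], [-0.0378, -0.0618, 0.2045], [0.0091, -0.0006, 0.2063]]
side tab 62 [[-0.1513, -0.1953, 0.068], [-0.1214, -0.1836, 0.0734], [-0.0873, -0.1752, 0.0794]]
side rim 111 [[-0.0785, -0.2745, 0.0811], [-0.0405, -0.2651, 0.0844], [0.0769, -0.1019, 0.0887]]
side spout 189 [[-0.058, -0.0669, 0.2001], [-0.0426, 0.0242, 0.204], [0.0087, 0.0843, 0.2085]]
```

View pics/f5.png

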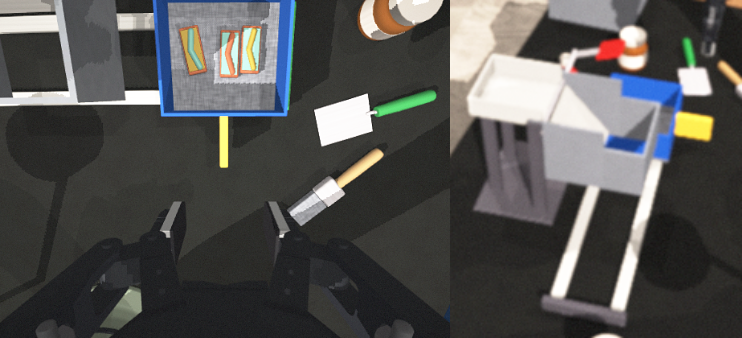

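All three fragments lie in the box at (190,50), (230,52) and (250,50). The box is against the green stop, the pan is level and the arm is clear.

```bash
python3 -c "
from station import env
print(env.finish_job())"
```

```text
the job is handed in; nothing more can be done
None
```

The job is done and handed in at about 16 s: all three fragments are in the blue box, the box is home against the green end stop, the pan is back level, and nothing else on the bench was touched.

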